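# Pack the spoon case

### The arm

A 6-joint arm with a two-finger parallel gripper is mounted at the origin on the work surface. World frame = base frame: x ahead of the robot, y to its left, z up, the work surface at z = 0. Lengths are in m, angles in rad, forces in N, time in s.
With the tool pointing down it reaches from about 0.375 to 0.975 m from the base axis. Payload 3.8 kg.
Tool frame: the origin (TCP) lies between the finger pads; the fingertips stand 8 mm ahead of it and the grasp point (between the pads) lies 11 mm behind it (tcp_to_tips is the distance from the TCP to the fingertips, in m); z points along the fingers, y is the line along which they close (so a half turn about z gives the same grasp; the last joint's range is limited). The gripper opens to 85 mm and grips with 20 to 120 N. Pads are 22 mm wide; open, the fingers measure 114 mm over their backs; the gripper's body (76 mm by 85 mm) begins 54 mm behind the grasp point. The pads swing forward as they close: fully open they stand 13 mm farther back than shut.
Start: joints at [1.229, 0.264, 1.604, -0, 1.274, -0.037], TCP at [0.203, 0.644, 0.239] pointing down, gripper open.
Joint ranges: [-2.63, 2.63], [-0.94, 2.18], [0.31, 2.57], [-1.31, 4.45], [0, 2.66], [-2.55, 2.55]. Speed limits (rad/s): [2.57, 2.57, 3.14, 3.14, 3.14, 3.14].

### API

Orientations are given as a rotation vector (axis times angle).
In Python, from workcell import * gives the robot as it stands.
- The arm moves only by the tool move_arm, never from a script. Its argument "series" is one flat list of numbers, 7 for each row, row after row: the finger opening in cm, from 0 to 8.54, then the shift along the tool's x, y, z in cm, then the turn, a rotation vector about the tool's x, y, z in degrees. A call has 1 to 5 rows; each row shifts and turns the commanded pose from where the row before left it, along the tool's axes as they then stand; what a row does not reach is not made up. A row lasts 1/8 s, in which the tool goes at most 62.5 mm and 10.7 degrees, less where a joint would pass 70% of its speed; a pose out of reach is approached as far as the arm can. A call is refused whole if a number of a shift passes 6.25 or a number of a turn 10.7, either way. A call with a gripper value outside its range is refused whole. The fingers move at their own pace and stop on an object; "grip_force" is the grip in N (left out, the last holds). Time passes only in rows, so rows that do not move let the fingers close. It gives the time, the measured TCP pose, the force, the opening and the grip force at its end, in the units of the state.
- read_state(): the state, without advancing time (a new reading comes with each control period).
- read_camera(name): name is "side" or "top" or "wrist"; returns the picture (400x640x3 uint8, red, green, blue); there is no depth.
- calibration(name): a dict with "camera_matrix" (3x3 intrinsics, pixels), "rvec" (rotation vector, rad) and "tvec" (3), from world to camera coordinates, as OpenCV has them. Camera axes: x right, y down, z forward; pixel columns grow to the right and rows downward; lengths in m; the calibration is good to about 2 mm. The wrist camera is an equidistant fisheye: a pixel r from the principal point sees the ray r / f radians off the axis. A picture is of the moment at which its call begins: read the wrist's pose just before it. calibration takes no time and is no camera call; for the wrist camera it gives the pose at the moment of the call.
- finish_job(): hands the job in; it is judged then, once.
The state is a dict: "time": time; "q": joint angles; "joint_vel": joint speeds; "joint_torque": joint torques, N m; "tool_pos": TCP position; "tcp_rot": TCP orientation; "wrist_force": force on the tool from outside, world axes, zero at the start; "torque": the same for the moment, N m; "width": opening from 0.0 (shut) to 1.0 (fully open); "grip_force": force on a finger pad.
Only numpy, scipy, OpenCV 4.12 (cv2) and the standard library are available. Lean on these libraries where they do the work, as an engineer would, in place of code of your own. Each camera call takes 0.05 s, during which the arm holds its last target. There are 200 camera calls.

### The job

Pack the travel case: pull every wooden spoon out of the crock and lay it in the lower half of the open clamshell case, and put the tea strainer in with them, in any order. With all of them in, fold the upper half over and press it down until the two halves meet edge to edge; leave the other things on the shelf where they stand.

Things in the scene. Friction and masses are not known exactly. Their poses are not given: they have to be found in the camera images.
- case: fixed aluminium clamshell case, lower half: an open tray, outside 175 (x) by 226 (y) by 35 mm high, walls and floor 6 mm thick (inside 163 by 214). Origin under the middle of its floor, z up. The upper half (lid) is hinged along the top of its -y wall and stands open on that side
- lid (a joint): angle of the upper half about the case's x axis: 0 = shut, rims edge to edge; it grows as the lid opens up and over to the -y side (2.0 at most). Stiff hinge: it stays at any angle; about 3 N at the free edge moves it. The lid is a shell 175 by 226 by 40 mm deep, outer face 75 mm above the shelf when shut; a 50 mm wide tab sticks out 13 mm at the rim of its free edge
- case_hinge (a point): middle of the lid's hinge line: on the case at y = -113, z = 35 mm; the line runs along the case's x
- lid_edge (a point): middle of the lid's free edge on its outer face: with the lid shut at y = +113, z = 75 mm of the case; 226 mm from the hinge along the lid and 40 mm out to its outer face. Axes of the lid
- crock: fixed round white ceramic spoon crock, 150 mm across, 95 mm high, with a wooden insert (top 90 mm up) having four upright holes 22 by 18 mm at x = -32 or +32, y = -25 or +25 mm; origin under its middle, z up. Spoons in it stand on its floor 6 mm up, loosely (leaning up to about 7 degrees)
- strainer: steel tea strainer lying on the shelf, 174 mm long, 26 mm high; origin on its underside, 60 mm from the bowl's middle. Bowl 64 mm across at x = -60; handle a bar along x from -30 to 82 mm, 12 mm wide (y), z = 18 to 26 mm; a foot 34 mm wide (y) under its end at x = 78. Centre of mass near x = 10 mm, mass about 70 g
- spoon1: flat wooden spoon, 195 mm long; origin at the foot of its handle, z along the spoon from foot to head. Handle 16 mm (x) by 12 mm (y) from z = 0 to 156; round flat head 36 mm wide (x), 10 mm thick (y), z = 152 to 195. Centre of mass near z = 105 mm, mass about 45 g. Stands head up in one hole of the crock at the start; may be absent (None)
- spoon1_mid (a point): middle of spoon1's length (z = 97.5 mm)
- spoon2: flat wooden spoon, 195 mm long; origin at the foot of its handle, z along the spoon from foot to head. Handle 16 mm (x) by 12 mm (y) from z = 0 to 156; round flat head 36 mm wide (x), 10 mm thick (y), z = 152 to 195. Centre of mass near z = 105 mm, mass about 45 g. Stands head up in one hole of the crock at the start; may be absent (None)
- spoon2_mid (a point): middle of spoon2's length (z = 97.5 mm)
- spoon3: flat wooden spoon, 195 mm long; origin at the foot of its handle, z along the spoon from foot to head. Handle 16 mm (x) by 12 mm (y) from z = 0 to 156; round flat head 36 mm wide (x), 10 mm thick (y), z = 152 to 195. Centre of mass near z = 105 mm, mass about 45 g. Stands head up in one hole of the crock at the start; may be absent (None)
- spoon3_mid (a point): middle of spoon3's length (z = 97.5 mm)
- spoon4: flat wooden spoon, 195 mm long; origin at the foot of its handle, z along the spoon from foot to head. Handle 16 mm (x) by 12 mm (y) from z = 0 to 156; round flat head 36 mm wide (x), 10 mm thick (y), z = 152 to 195. Centre of mass near z = 105 mm, mass about 45 g. Stands head up in one hole of the crock at the start; may be absent (None)
- spoon4_mid (a point): middle of spoon4's length (z = 97.5 mm)
- dabba: bystander: round steel masala dabba, 182 mm across, 88 mm high; origin under its middle
- jar_saffron: bystander: saffron plastic jar, 84 mm across, 130 mm high; origin under its middle
- jar_white: bystander: white plastic jar, 84 mm across, 130 mm high; origin under its middle
- mug: bystander: ceramic mug, 80 mm across, 90 mm high, handle at +y; origin under its middle
- katori: bystander: small steel bowl, 84 mm across, 38 mm high; origin under its middle
- salt: bystander: small glass jar, 48 mm across, 80 mm high; origin under its middle
- ghee_tin: bystander: steel tin, 90 mm across, 120 mm high; origin under its middle
Things that resemble listed ones, but are neither listed nor needed, are in the scene too. Leave any yellow look-alike of the spoon2 alone. What is shaped like the spoon3 but yellow is not meant.

How it is judged:
On the way, in this order (a step that is already met when the one before it is completed fails the run):
1. every spoon present and the strainer lie in the lower half while the case is still open (x of spoon1_mid in the frame of case between -0.085 and 0.085 m and y of spoon1_mid in the frame of case between -0.06 and 0.06 m and z of spoon1_mid in the frame of case between 0 and 0.065 m and x of spoon2_mid in the frame of case between -0.085 and 0.085 m and y of spoon2_mid in the frame of case between -0.06 and 0.06 m and z of spoon2_mid in the frame of case between 0 and 0.065 m and x of spoon3_mid in the frame of case between -0.085 and 0.085 m and y of spoon3_mid in the frame of case between -0.06 and 0.06 m and z of spoon3_mid in the frame of case between 0 and 0.065 m and x of spoon4_mid in the frame of case between -0.085 and 0.085 m and y of spoon4_mid in the frame of case between -0.06 and 0.06 m and z of spoon4_mid in the frame of case between 0 and 0.065 m and x of strainer in the frame of case between -0.085 and 0.085 m and y of strainer in the frame of case between -0.085 and 0.085 m and z of strainer in the frame of case between 0 and 0.06 m and value of joint lid above 1 rad), for 0.3 s.
2. the upper half is folded down onto the lower (value of joint lid below 0.03 rad), for 0.3 s.
At the end, for the whole second after the job is handed in: The lid is shut (joint below 0.03 rad), and every spoon present and the strainer lie at rest inside the case (each spoon's middle within 85 mm in x and 60 mm in y of the case's middle and below 65 mm; the strainer's origin within 85 mm in x and y and below 60 mm) (x of spoon1_mid in the frame of case between -0.085 and 0.085 m and y of spoon1_mid in the frame of case between -0.06 and 0.06 m and z of spoon1_mid in the frame of case between 0 and 0.065 m and x of spoon2_mid in the frame of case between -0.085 and 0.085 m and y of spoon2_mid in the frame of case between -0.06 and 0.06 m and z of spoon2_mid in the frame of case between 0 and 0.065 m and x of spoon3_mid in the frame of case between -0.085 and 0.085 m and y of spoon3_mid in the frame of case between -0.06 and 0.06 m and z of spoon3_mid in the frame of case between 0 and 0.065 m and x of spoon4_mid in the frame of case between -0.085 and 0.085 m and y of spoon4_mid in the frame of case between -0.06 and 0.06 m and z of spoon4_mid in the frame of case between 0 and 0.065 m and x of strainer in the frame of case between -0.085 and 0.085 m and y of strainer in the frame of case between -0.085 and 0.085 m and z of strainer in the frame of case between 0 and 0.06 m and linear speed of each of spoon1, spoon2, spoon3, spoon4, strainer below 0.03 m/s and value of joint lid below 0.03 rad); the robot touches nothing.
It fails at once if one of the bystanders was moved more than 5 cm (distance of any of dabba, jar_saffron, jar_white, mug, katori, salt, ghee_tin from where it was at the start of the episode above 0.05 m).
Of spoon1, spoon2, spoon3, spoon4 only 2 to 4 are there at a start; the rules pass over those that are not, and their reading is None.
At some moment in a run one of strainer may be knocked a few centimetres aside while the robot is not near it.
Once in a run the grip may slacken for a moment while it holds something.
It also fails if it takes over 210 s, if anything falls off the work surface, if the arm or the gripper's body presses on something with over 40 N, if the wrist force passes 120 N, or if a joint passes its speed limit or range.

## Working session

There is one attempt and no reset: what is moved stays moved. The work goes in short steps, Python scripts to look and compute and a tool call to move; the robot and the scene stay as the last step left them, time stands still between calls to the robot, and variables do not carry over. Pictures are saved under pics/ and viewed, at most 14 in all, crops included, and the job is handed in when it is done.

Besides the shell and the picture viewer there is one more tool, called after ">>>" by a JSON object that holds its "name" and its "arguments". move_arm: Moves the arm, as the interface text tells. Its arguments: {"type":"object","properties":{"series":{"type":"array"},"grip_force":{"type":"number"}},"required":["series"]}

```bash
mkdir -p pics; ls; python3 - <<'E'
from workcell import *
import cv2
for n in("top","side"):
    im=read_camera(n); cv2.imwrite(f"pics/{n}0.png",im[:,:,::-1]); 
    c=calibration(n); print(n,c)
print(read_state())
E
```

```text
pics
top {'camera_matrix': array([[507.60020356,   0.        , 321.35299248],
       [  0.        , 507.60020356, 193.14966793],
       [  0.        ,   0.        ,   1.        ]]), 'rvec': array([ 2.13913893, -2.09877898,  0.1868907 ]), 'tvec': array([-0.02276985,  0.56947882,  1.72297743])}
side {'camera_matrix': array([[424.92544771,   0.        , 321.91112406],
       [  0.        , 424.92544771, 198.50683759],
       [  0.        ,   0.        ,   1.        ]]), 'rvec': array([ 0.57302971, -2.709975  ,  1.15572336]), 'tvec': array([0.51047845, 0.23400244, 1.18892684])}
{'time': 0.1, 'q': array([ 1.22910213e+00,  2.64669293e-01,  1.60522151e+00, -4.18854190e-06,
        1.27365419e+00, -3.69022348e-02]), 'joint_vel': array([ 0.00054349, -0.0007403 , -0.00303561, -0.00068803,  0.0008306 ,
       -0.00038299]), 'joint_torque': array([-7.74971559e-04, -5.16709292e+01, -3.68588090e+01, -4.83573058e-05,
        6.35497083e-03,  1.37500456e-05]), 'tool_pos': array([0.20236089, 0.64330383, 0.23810082]), 'tcp_rot': array([-4.76857756e-01, -3.10482183e+00,  3.01278037e-03]), 'wrist_force': array([-1.04072589, -0.68016413, -0.42409305]), 'torque': array([-0.00669558, -0.050843  , -0.00301776]), 'grip_force': 0.0, 'width': 1.0003344676513999}
```

View pics/top0.png

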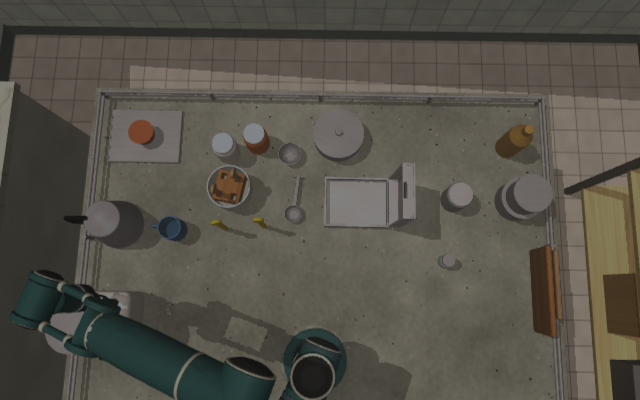

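View pics/side0.png

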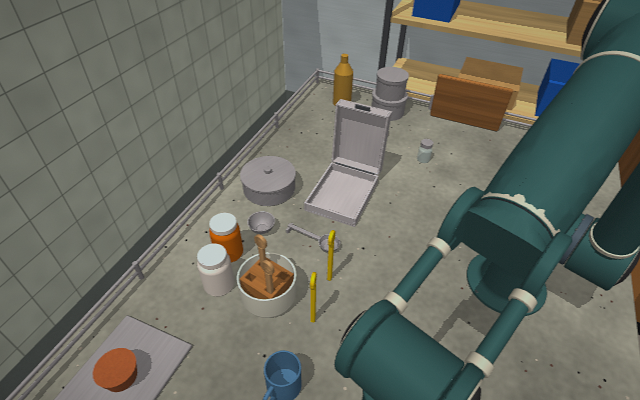

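Top: case at ~(357,202), lid standing on its right (-y) side, crock (229,186), strainer (297,195), with yellow decoys at (218,224) and (260,220). The side view shows spoons near (262,248) and (268,278). I'll zoom in.

```bash
cat > h.py <<'E'
from workcell import *
import numpy as np, cv2
from scipy.spatial.transform import Rotation as R
def cam(n):
    c=calibration(n); return c["camera_matrix"],cv2.Rodrigues(c["rvec"])[0],c["tvec"]
def ray(n,u,v,C=None):
    K,Rm,t=C or cam(n); d=np.linalg.inv(K)@[u,v,1.]
    return -Rm.T@t, Rm.T@d
def onz(n,u,v,z):
    o,d=ray(n,u,v); return o+d*(z-o[2])/d[2]
def proj(n,P):
    K,Rm,t=cam(n); p=(K@(Rm@np.atleast_2d(P).T+t[:,None])).T; return p[:,:2]/p[:,2:]
def tri(a,b):
    (o1,d1),(o2,d2)=ray("top",*a),ray("side",*b)
    s=np.linalg.lstsq(np.c_[d1,-d2],o2-o1,rcond=None)[0]
    p,q=o1+s[0]*d1,o2+s[1]*d2; return (p+q)/2,np.linalg.norm(p-q)
def crop(im,x0,y0,x1,y1,k): return cv2.resize(im[y0:y1,x0:x1],None,fx=k,fy=k,interpolation=cv2.INTER_CUBIC)
E
python3 - <<'E'
from h import *
t=cv2.imread("pics/top0.png");s=cv2.imread("pics/side0.png")
a=crop(t,190,150,430,250,3.3); b=crop(s,220,220,300,320,2.6)
c=crop(t,200,160,260,210,4.3);b=cv2.resize(crop(s,220,225,310,315,1),(260,260),interpolation=cv2.INTER_CUBIC)
c=cv2.resize(c,(300,250))
o=np.zeros((600,800,3),np.uint8);o[:a.shape[0],:a.shape[1]]=np.clip(a*1.5,0,255);o[335:595,:260]=b;o[335:585,300:600]=np.clip(c*1.5,0,255)
cv2.imwrite("pics/z0.png",o)
for nm,p,z in [("case innerTL",(325,178),.035),("BL",(324,225),.035),("TR",(390,179),.035),("BR",(389,227),.035),("crock",(229,186),.093),("strbowl",(294,214),.02),("strend",(298,179),.02)]:
    print(nm,onz("top",*p,z).round(3))
E
```

```text
case innerTL [ 0.628 -0.024  0.035]
BL [ 0.46  -0.023  0.035]
TR [ 0.629 -0.254  0.035]
BR [ 0.457 -0.25   0.035]
crock [0.581 0.305 0.093]
strbowl [0.499 0.084 0.02 ]
strend [0.626 0.073 0.02 ]
```

View pics/z0.png

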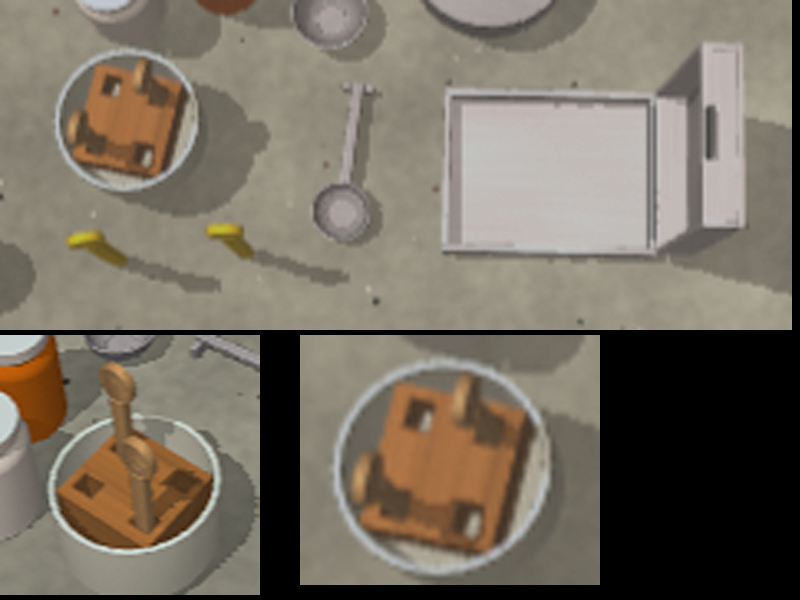

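Two spoons are present: heads near top px (233,173) and (213,189), with the other two holes empty. Next I'll measure the positions.

```bash
python3 - <<'E'
from h import *
P=lambda n,u,v,z:print(n,onz("top",u,v,z).round(3))
e1=onz("top",223.6,176,.09);e2=onz("top",233.6,197.4,.09)
print("holes",e1.round(3),e2.round(3),"ctr",((e1+e2)/2).round(3),"d",np.linalg.norm(e1-e2))
v=(e1-e2)[:2]; # crock coords (+32,+25)-( -32,-25)
print("yaw",np.degrees(np.arctan2(v[1],v[0])-np.arctan2(50,64)))
for a in [(233.2,172.6),(213.2,188.6)]:
  for b in [(260.8,242.3),(268.5,267.6)]:
    print(a,b,*[np.round(k,3) for k in tri(a,b)])
P("A",233.2,172.6,.19);P("B",213.2,188.6,.19)
P("bowl",293.6,214.2,.02);P("foot",299.4,176.7,.02)
P("ghee",459,195,.12);P("y1",218,224,.15);P("y2",259,220,.15);P("salt",448,261,.08)
# lid: free-edge top corners (outer TL..)
q=lambda u,v:(190+u/3.3,150+v/3.3)
for n,p in [("lid inner up",(703,43)),("outer up",(743,43)),("outer low",(744,227)),("inner low",(703,228))]:
  P(n,*q(*p),.26)
for n,p in [("TL",(444,88)),("BL",(443,252)),("BR",(657,252)),("TR",(655,95))]: P(n,*q(*p),.035)
for n in("top","side"): K,Rm,t=cam(n);print(n,(-Rm.T@t).round(2))
E
```

```text
holes [0.617 0.326 0.09 ] [0.543 0.288 0.09 ] ctr [0.58  0.307 0.09 ] d 0.08374434162044606
yaw -10.648625540540303
(233.2, 172.6) (260.8, 242.3) [0.608 0.277 0.175] 0.005
(233.2, 172.6) (268.5, 267.6) [0.607 0.287 0.095] 0.043
(213.2, 188.6) (260.8, 242.3) [0.554 0.328 0.25 ] 0.027
(213.2, 188.6) (268.5, 267.6) [0.552 0.339 0.178] 0.005
A [0.607 0.275 0.19 ]
B [0.553 0.337 0.19 ]
bowl [0.498 0.085 0.02 ]
foot [0.635 0.068 0.02 ]
ghee [ 0.559 -0.475  0.12 ]
y1 [0.443 0.323 0.15 ]
y2 [0.458 0.189 0.15 ]
salt [ 0.341 -0.441  0.08 ]
lid inner up [ 0.631 -0.267  0.26 ]
outer up [ 0.632 -0.305  0.26 ]
outer low [ 0.457 -0.303  0.26 ]
inner low [ 0.455 -0.265  0.26 ]
TL [ 0.633 -0.022  0.035]
BL [ 0.455 -0.024  0.035]
BR [ 0.46  -0.25   0.035]
TR [ 0.629 -0.249  0.035]
top [ 0.24 -0.03  1.8 ]
side [0.21 0.85 0.98]
```

```bash
cat >> h.py <<'E'
def Rdown(ya,tilt=0,tax=(1,0,0)):
    # tool down, closing axis at world angle ya (deg); then tilted by tilt deg about world axis tax
    a=np.radians(ya); y=np.array([np.cos(a),np.sin(a),0]); z=np.array([0,0,-1.])
    return R.from_rotvec(np.radians(tilt)*np.array(tax,float))*R.from_matrix(np.c_[np.cross(y,z),y,z])
def plan(wps,step=.055,ang=9.5):
    s=read_state(); p=s["tool_pos"]; r=R.from_rotvec(s["tcp_rot"]); print("at",p.round(4),"w",round(float(s["width"]),3),"t",s["time"])
    for w,q,rr in wps:
        q=np.array(q,float); d=q-p; rv=(rr*r.inv()).as_rotvec()
        n=max(1,int(np.ceil(max(np.linalg.norm(d)/step,np.degrees(np.linalg.norm(rv))/ang))))
        lo=r.inv().apply(d)
        print(f"-> {q.round(3)} n={n}")
        for k in range(n):
            rk=R.from_rotvec(rv*k/n)*r
            print("  ",w,*(rk.inv().apply(d/n)*100).round(2),*np.degrees(rk.inv().apply(rv/n)).round(2),sep=",")
        p,r=q,rr
E
python3 - <<'E'
from h import *
s=read_state();p=s["tool_pos"]
plan([(6,[.25,.55,.31],R.from_rotvec(s["tcp_rot"])),(6,[.568,.076,.25],Rdown(82.9))])
E
```

```text
at [0.2024 0.6433 0.2381] w 1.0 t 0.1
-> [0.25 0.55 0.31] n=3
  ,6,-2.45,-2.49,-2.39,0.0,0.0,0.0
  ,6,-2.45,-2.49,-2.39,0.0,0.0,0.0
  ,6,-2.45,-2.49,-2.39,0.0,0.0,0.0
-> [0.568 0.076 0.25 ] n=11
  ,6,-4.05,-3.24,0.55,-0.01,-0.0,-0.94
  ,6,-4.0,-3.31,0.55,-0.01,-0.0,-0.94
  ,6,-3.94,-3.37,0.55,-0.01,-0.0,-0.94
  ,6,-3.89,-3.44,0.55,-0.01,-0.0,-0.94
  ,6,-3.83,-3.5,0.55,-0.01,-0.0,-0.94
  ,6,-3.77,-3.56,0.55,-0.01,-0.0,-0.94
  ,6,-3.71,-3.63,0.55,-0.01,-0.0,-0.94
  ,6,-3.65,-3.69,0.55,-0.01,-0.0,-0.94
  ,6,-3.59,-3.75,0.55,-0.01,-0.0,-0.94
  ,6,-3.53,-3.8,0.55,-0.01,-0.0,-0.94
  ,6,-3.47,-3.86,0.55,-0.01,-0.0,-0.94
```

>>> {"name": "move_arm", "arguments": {"series": [6,-2.4,-2.5,-2.4,0,0,0,6,-2.4,-2.5,-2.4,0,0,0,6,-2.4,-2.5,-2.4,0,0,0,6,-4,-3.3,0.5,0,0,-1,6,-4,-3.3,0.5,0,0,-1], "grip_force": 40}}

```text
time: 0.72
tool_pos: [0.3065, 0.4631, 0.3014]
tcp_rot: [0.42, 3.113, 0.001]
wrist_force: [0.6, -0.5, -1.9]
width: 0.704
grip_force: 0.0
```

>>> {"name": "move_arm", "arguments": {"series": [6,-3.9,-3.4,0.5,0,0,-1,6,-3.9,-3.4,0.5,0,0,-1,6,-3.8,-3.5,0.5,0,0,-1,6,-3.8,-3.5,0.5,0,0,-1,6,-3.7,-3.6,0.5,0,0,-1]}}

```text
time: 1.35
tool_pos: [0.4517, 0.2489, 0.2757]
tcp_rot: [-0.285, -3.128, 0.0]
wrist_force: [-0.2, 1.0, 0.2]
width: 0.704
grip_force: 0.0
```

>>> {"name": "move_arm", "arguments": {"series": [6,-3.7,-3.7,0.5,0,0,-1,6,-3.6,-3.7,0.5,0,0,-1,6,-3.5,-3.8,0.5,0,0,-1,6,-3.4,-3.8,0.5,0,0,-1,6,0,0,0,0,0,0]}}

```text
time: 1.98
tool_pos: [0.569, 0.0772, 0.255]
tcp_rot: [-0.184, -3.135, 0.002]
wrist_force: [-0.2, 0.9, -0.0]
width: 0.7
grip_force: 0.0
```

```bash
python3 - <<'E'
from h import *
c=calibration("wrist");print(c)
im=read_camera("wrist");cv2.imwrite("pics/w1.png",im[:,:,::-1])
s=read_state();print(s["tool_pos"],s["tcp_rot"],s["q"].round(2))
plan([(6,[.568,.076,.10],Rdown(82.9)),(6,[.568,.076,.014],Rdown(82.9))])
E
```

```text
{'camera_matrix': array([[309.70691629,   0.        , 320.27374361],
       [  0.        , 309.70691629, 203.31955322],
       [  0.        ,   0.        ,   1.        ]]), 'rvec': array([-2.15925435, -1.91873228, -0.30620492]), 'tvec': array([-0.1421381 , -0.57513836,  0.22247698])}
[0.56817789 0.07876561 0.25521779] [-1.81941828e-01 -3.13424040e+00  1.68002037e-04] [ 0.09  0.06  1.8   0.    1.27 -1.36]
at [0.5682 0.0788 0.2552] w 0.697 t 2.025
-> [0.568 0.076 0.1  ] n=3
  ,6,-0.02,-0.09,5.17,-0.0,-0.04,0.15
  ,6,-0.01,-0.09,5.17,-0.0,-0.04,0.15
  ,6,-0.01,-0.09,5.17,-0.0,-0.04,0.15
-> [0.568 0.076 0.014] n=2
  ,6,0.0,0.0,4.3,0.0,0.0,0.0
  ,6,0.0,0.0,4.3,0.0,0.0,0.0
```

View pics/w1.png

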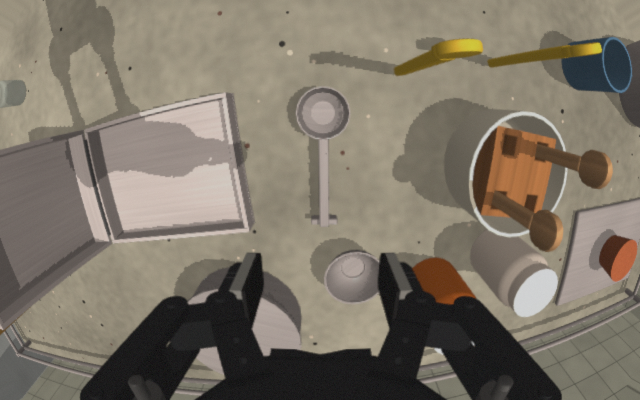

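The wrist view shows the strainer undisturbed: bowl (322,112), foot (323,219). The two spoons lean outward at (560,160) and (525,220). I'll check the position with wrist rays, then compute the descent.

```bash
cat >> h.py <<'E'
def wray(u,v,z,C=None):
    c=C or calibration("wrist");K=c["camera_matrix"];Rm=cv2.Rodrigues(c["rvec"])[0]
    d=np.array([u-K[0,2],v-K[1,2]])/K[0,0];th=np.linalg.norm(d);d=d/th*np.sin(th)
    w=Rm.T@np.r_[d,np.cos(th)];o=-Rm.T@c["tvec"];return o+w*(z-o[2])/w[2]
E
python3 - <<'E'
from h import *
for n,u,v,z in [("bowl",322,112,.02),("foot",323,219,.022),("mid",322,170,.026),("caseTR",228,95,.035),("caseBR",249,232,.035),("caseBL",113,242,.035),("caseTL",88,133,.035)]:print(n,wray(u,v,z).round(3))
E
```

```text
bowl [0.498 0.088 0.02 ]
foot [0.631 0.074 0.022]
mid [0.567 0.08  0.026]
caseTR [ 0.462 -0.018  0.035]
caseBR [ 0.633 -0.021  0.035]
caseBL [ 0.63  -0.245  0.035]
caseTL [ 0.464 -0.239  0.035]
```

>>> {"name": "move_arm", "arguments": {"series": [6,0,0,5,0,0,0,6,0,0,5,0,0,0,6,0,0,5,0,0,0,6,0,0,4.6,0,0,0,6,0,0,4.4,0,0,0]}}

```text
time: 2.65
tool_pos: [0.5671, 0.0816, 0.0149]
tcp_rot: [-0.175, -3.136, -0.0]
wrist_force: [0.2, 0.6, -0.1]
width: 0.705
grip_force: 0.0
```

>>> {"name": "move_arm", "arguments": {"series": [6,0,0,0,0,0,0,0,0,0,0,0,0,0,0,0,0,0,0,0,0,0,0,0,0,0,0,0,0,0,0,0,0,0,0], "grip_force": 50}}

```text
time: 3.28
tool_pos: [0.5703, 0.0805, 0.0189]
tcp_rot: [0.177, 3.132, 0.001]
wrist_force: [-0.3, 0.4, 6.3]
width: 0.124
grip_force: 49.5
```

>>> {"name": "move_arm", "arguments": {"series": [0,0,0,0,0,0,0,0,0,0,-1,0,0,0,0,0,0,-3,0,0,0,0,0,0,-5,0,0,0,0,0,0,-5,0,0,0]}}

```text
time: 3.9
tool_pos: [0.5675, 0.08, 0.1578]
tcp_rot: [-0.177, -3.136, 0.0]
wrist_force: [0.1, -0.4, -2.2]
width: 0.122
grip_force: 48.9
```

```bash
python3 - <<'E'
from h import *
print(wray(1,1,0)*0)
im=read_camera("wrist");cv2.imwrite("pics/w2.png",im[:,:,::-1])
# grasp strainer x ~ +10mm; strainer foot dir -> -y (axis -90deg); origin y = case -0.137 -? bowl end at +y
# strainer centre (x=-5) at case centre: origin y=-0.137-0.005 ; grasp point (x=+10) y=-0.152
plan([(0,[.50,-.152,.16],Rdown(0)),(0,[.50,-.152,.07],Rdown(0))])
E
```

```text
[ 0. -0.  0.]
at [0.5723 0.0805 0.1663] w 0.124 t 3.95
-> [ 0.5   -0.152  0.16 ] n=9
  ,0,0.51,-2.66,0.06,0.07,0.05,9.28
  ,0,0.07,-2.71,0.06,0.07,0.05,9.28
  ,0,-0.36,-2.68,0.06,0.07,0.05,9.28
  ,0,-0.79,-2.59,0.07,0.07,0.05,9.28
  ,0,-1.2,-2.43,0.07,0.07,0.05,9.28
  ,0,-1.57,-2.2,0.07,0.07,0.05,9.28
  ,0,-1.91,-1.92,0.07,0.07,0.05,9.28
  ,0,-2.19,-1.58,0.07,0.07,0.05,9.28
  ,0,-2.42,-1.21,0.07,0.07,0.05,9.28
-> [ 0.5   -0.152  0.07 ] n=2
  ,0,0.0,0.0,4.5,0.0,0.0,0.0
  ,0,0.0,0.0,4.5,0.0,0.0,0.0
```

View pics/w2.png

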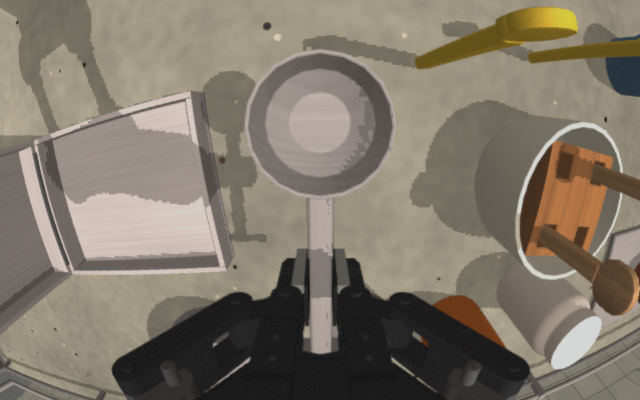

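The strainer is held level, bowl at (320,120). Carrying it to the case, turning 83°.

>>> {"name": "move_arm", "arguments": {"series": [0,0.5,-2.7,0,0,0,9.3,0,0.1,-2.7,0,0,0,9.3,0,-0.4,-2.7,0,0,0,9.3,0,-0.8,-2.6,0,0,0,9.3,0,-1.2,-2.4,0,0,0,9.3]}}

```text
time: 4.58
tool_pos: [0.5276, -0.0505, 0.1567]
tcp_rot: [1.408, 2.808, 0.0]
wrist_force: [-0.5, 0.3, -0.9]
width: 0.125
grip_force: 48.9
```

>>> {"name": "move_arm", "arguments": {"series": [0,-1.6,-2.2,0,0,0,9.3,0,-1.9,-1.9,0,0,0,9.3,0,-2.2,-1.6,0,0,0,9.3,0,-2.4,-1.2,0,0,0,9.3,0,0,0,0,0,0,0]}}

```text
time: 5.2
tool_pos: [0.4953, -0.1541, 0.1566]
tcp_rot: [2.227, 2.215, -0.0]
wrist_force: [0.2, 0.7, -1.8]
width: 0.126
grip_force: 48.9
```

```bash
python3 - <<'E'
from h import *
plan([(0,[.50,-.152,.07],Rdown(0)),(0,[.50,-.152,.025],Rdown(0))])
im=read_camera("wrist");cv2.imwrite("pics/w3.png",im[:,:,::-1])
E
```

```text
at [ 0.4953 -0.1541  0.1566] w 0.126 t 5.2
-> [ 0.5   -0.152  0.07 ] n=2
  ,0,0.11,0.23,4.33,0.01,0.01,-0.15
  ,0,0.11,0.23,4.33,0.01,0.01,-0.15
-> [ 0.5   -0.152  0.025] n=1
  ,0,0.0,0.0,4.5,0.0,0.0,0.0
```

View pics/w3.png

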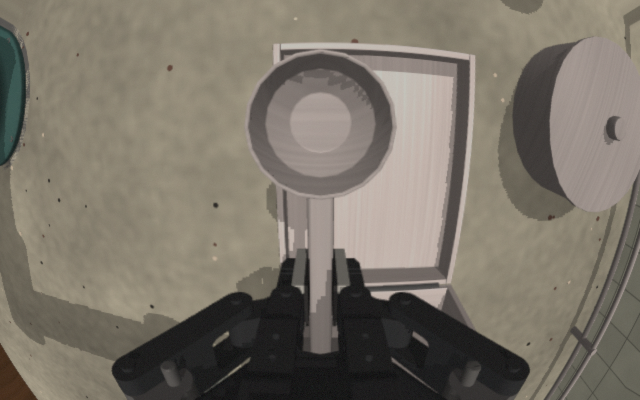

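The strainer is above the case: bowl (320,122), case +y edge corners (277,48) and (473,58). I'll check the alignment.

```bash
python3 - <<'E'
from h import *
for n,u,v,z in [("bowl rim",320,122,.170),("+y-x",277,48,.035),("+y+x",473,58,.035),("hinge",447,285,.035)]:print(n,wray(u,v,z).round(3))
E
```

```text
bowl rim [ 0.497 -0.081  0.17 ]
+y-x [ 0.462 -0.026  0.035]
+y+x [ 0.632 -0.025  0.035]
hinge [ 0.63  -0.25   0.035]
```

>>> {"name": "move_arm", "arguments": {"series": [0,0,0.6,4,0,0,0,0,0,0,4,0,0,0,0,0,0,4,0,0,0,0,0,0,1.1,0,0,0,0,0,0,0,0,0,0]}}

```text
time: 5.88
tool_pos: [0.5023, -0.152, 0.0261]
tcp_rot: [-2.222, -2.22, -0.0]
wrist_force: [1.1, -0.1, -0.5]
width: 0.123
grip_force: 49.0
```

>>> {"name": "move_arm", "arguments": {"series": [3,0,0,0,0,0,0,3,0,0,0,0,0,0,3,0,0,-4,0,0,0,3,0,0,-6,0,0,0,3,0,0,-6,0,0,0]}}

```text
time: 6.5
tool_pos: [0.5016, -0.1526, 0.187]
tcp_rot: [-2.224, -2.218, 0.0]
wrist_force: [1.4, 0.3, -0.0]
width: 0.352
grip_force: 0.0
```

```bash
python3 - <<'E'
from h import *
# spoon A head at (.608,.276); grip TCP so grasp pt at z~.172 -> TCP z .161
plan([(5,[.54,-.10,.32],Rdown(0)),(5,[.608,.276,.32],Rdown(79.4)),(5,[.608,.276,.165],Rdown(79.4))])
im=read_camera("wrist");cv2.imwrite("pics/w4.png",im[:,:,::-1])
E
```

```text
at [ 0.5016 -0.1526  0.187 ] w 0.352 t 6.5
-> [ 0.54 -0.1   0.32] n=3
  ,5,1.76,1.27,-4.43,-0.0,-0.0,-0.05
  ,5,1.76,1.28,-4.43,-0.0,-0.0,-0.05
  ,5,1.76,1.28,-4.43,-0.0,-0.0,-0.05
-> [0.608 0.276 0.32 ] n=9
  ,5,4.18,0.76,0.0,0.0,0.0,-8.82
  ,5,4.01,1.39,0.0,0.0,0.0,-8.82
  ,5,3.75,1.99,0.0,0.0,0.0,-8.82
  ,5,3.4,2.54,0.0,0.0,0.0,-8.82
  ,5,2.97,3.03,0.0,0.0,0.0,-8.82
  ,5,2.47,3.45,0.0,0.0,0.0,-8.82
  ,5,1.92,3.79,0.0,0.0,0.0,-8.82
  ,5,1.31,4.04,0.0,0.0,0.0,-8.82
  ,5,0.68,4.19,0.0,0.0,0.0,-8.82
-> [0.608 0.276 0.165] n=3
  ,5,0.0,0.0,5.17,0.0,0.0,0.0
  ,5,0.0,0.0,5.17,0.0,0.0,0.0
  ,5,0.0,0.0,5.17,0.0,0.0,0.0
```

View pics/w4.png

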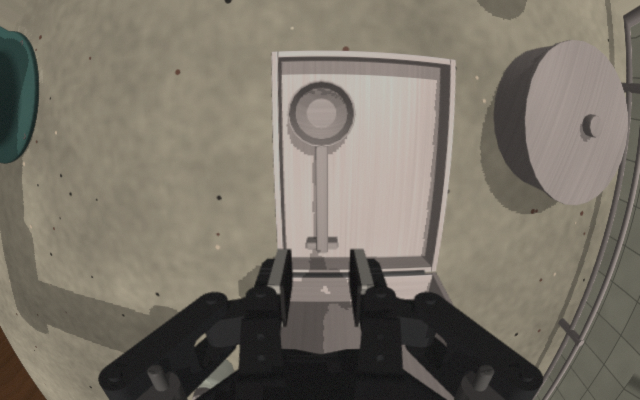

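The strainer lies in the case: bowl (322,113), foot (322,243). Next, spoon A.

>>> {"name": "move_arm", "arguments": {"series": [5,1.8,1.3,-4.4,0,0,0,5,1.8,1.3,-4.4,0,0,0,5,1.8,1.3,-4.4,0,0,0,5,4.2,0.8,0,0,0,-8.8,5,4,1.4,0,0,0,-8.8]}}

```text
time: 7.18
tool_pos: [0.5578, -0.0144, 0.3187]
tcp_rot: [1.852, 2.535, 0.002]
wrist_force: [-0.0, 0.4, 0.4]
width: 0.584
grip_force: 0.0
```

>>> {"name": "move_arm", "arguments": {"series": [5,3.8,2,0,0,0,-8.8,5,3.4,2.5,0,0,0,-8.8,5,3,3,0,0,0,-8.8,5,2.5,3.5,0,0,0,-8.8,5,1.9,3.8,0,0,0,-8.8]}}

```text
time: 7.8
tool_pos: [0.5955, 0.1958, 0.3174]
tcp_rot: [0.767, 3.046, 0.0]
wrist_force: [0.8, 0.1, 0.2]
width: 0.587
grip_force: 0.0
```

>>> {"name": "move_arm", "arguments": {"series": [5,1.3,4,0,0,0,-8.8,5,0.7,4.2,0,0,0,-8.8,5,0,0,0,0,0,0]}}

```text
time: 8.18
tool_pos: [0.6105, 0.2805, 0.3167]
tcp_rot: [-0.294, -3.127, -0.001]
wrist_force: [0.4, 0.2, -1.1]
width: 0.582
grip_force: 0.0
```

```bash
python3 - <<'E'
from h import *
print(calibration("wrist"))
im=read_camera("wrist");cv2.imwrite("pics/w5.png",im[:,:,::-1])
plan([(5,[.608,.276,.165],Rdown(79.4))])
E
```

```text
{'camera_matrix': array([[309.70691629,   0.        , 320.27374361],
       [  0.        , 309.70691629, 203.31955322],
       [  0.        ,   0.        ,   1.        ]]), 'rvec': array([-2.22104119, -1.83762177, -0.29625817]), 'tvec': array([-0.38894142, -0.58613631,  0.28257259])}
at [0.6105 0.2788 0.3168] w 0.585 t 8.225
-> [0.608 0.276 0.165] n=3
  ,5,0.06,-0.1,5.06,-0.01,-0.01,-0.09
  ,5,0.06,-0.1,5.06,-0.01,-0.01,-0.09
  ,5,0.06,-0.1,5.06,-0.01,-0.01,-0.09
```

View pics/w5.png

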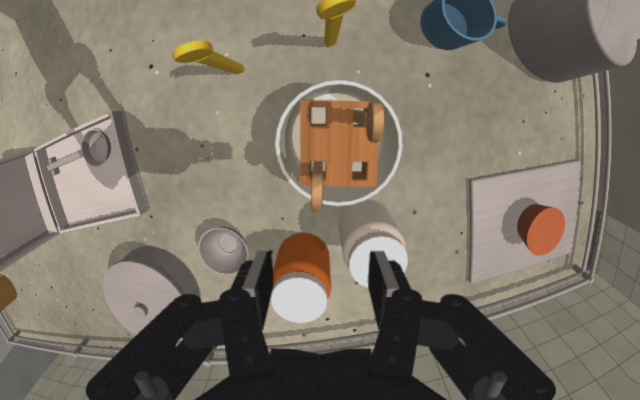

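Spoon A's head is at (317,192) and B's at (376,122), both edge-on to the pads as wanted. Descending on A.

```bash
python3 - <<'E'
from h import *
print(wray(317,192,.18),wray(376,122,.18))
E
```

```text
[0.60952704 0.27469009 0.18      ] [0.55614946 0.33796315 0.18      ]
```

>>> {"name": "move_arm", "arguments": {"series": [5,0,0,5,0,0,0,5,0,0,5,0,0,0,5,0,0,5.2,0,0,0,5,0,-0.2,0,0,0,0,5,0,0,0,0,0,0]}}

```text
time: 8.85
tool_pos: [0.6114, 0.275, 0.1674]
tcp_rot: [0.302, 3.125, 0.001]
wrist_force: [1.0, -0.4, 0.4]
width: 0.588
grip_force: 0.0
```

>>> {"name": "move_arm", "arguments": {"series": [0,0,0,0,0,0,0,0,0,0,0,0,0,0,0,0,0,0,0,0,0,0,0,0,0,0,0,0,0,0,0,0,0,0,0], "grip_force": 60}}

```text
time: 9.48
tool_pos: [0.6117, 0.2763, 0.168]
tcp_rot: [0.3, 3.123, 0.003]
wrist_force: [-1.1, -0.0, 7.3]
width: 0.112
grip_force: 62.3
```

Spoon A is gripped at 9.5 mm. Lifting, then planning the carry.

>>> {"name": "move_arm", "arguments": {"series": [0,0,0,-2,0,0,0,0,0,0,-3.5,0,0,0,0,0,0,-4,0,0,0,0,0,0,-4,0,0,0,0,0,0,-2,0,0,0]}}

```text
time: 10.1
tool_pos: [0.6112, 0.276, 0.3246]
tcp_rot: [0.3, 3.123, 0.004]
wrist_force: [-0.1, -0.8, -0.4]
width: 0.108
grip_force: 61.4
```

```bash
python3 - <<'E'
from h import *
plan([(0,[.600,-.083,.32],Rdown(90)),(0,[.600,-.083,.25],Rdown(90,-70)),(0,[.600,-.083,.078],Rdown(90,-70))])
print(read_state()["q"].round(2))
E
```

```text
at [0.6112 0.276  0.3246] w 0.108 t 10.1
-> [ 0.6   -0.083  0.32 ] n=7
  ,0,-0.82,-5.07,0.05,0.02,0.04,-1.57
  ,0,-0.68,-5.09,0.06,0.02,0.04,-1.57
  ,0,-0.54,-5.1,0.06,0.02,0.04,-1.57
  ,0,-0.4,-5.12,0.06,0.02,0.04,-1.57
  ,0,-0.26,-5.12,0.06,0.02,0.04,-1.57
  ,0,-0.12,-5.13,0.06,0.02,0.04,-1.57
  ,0,0.02,-5.13,0.06,0.02,0.04,-1.57
-> [ 0.6   -0.083  0.25 ] n=8
  ,0,0.0,0.0,0.88,8.75,-0.0,0.0
  ,0,0.0,0.13,0.86,8.75,-0.0,0.0
  ,0,0.0,0.26,0.83,8.75,-0.0,0.0
  ,0,0.0,0.39,0.78,8.75,-0.0,0.0
  ,0,0.0,0.5,0.72,8.75,-0.0,0.0
  ,0,0.0,0.61,0.63,8.75,-0.0,0.0
  ,0,0.0,0.69,0.53,8.75,-0.0,0.0
  ,0,0.0,0.77,0.42,8.75,-0.0,-0.0
-> [ 0.6   -0.083  0.078] n=4
  ,0,0.0,4.04,1.47,0.0,0.0,0.0
  ,0,0.0,4.04,1.47,0.0,0.0,0.0
  ,0,0.0,4.04,1.47,0.0,0.0,0.0
  ,0,0.0,4.04,1.47,0.0,0.0,0.0
[ 0.39  0.21  1.51 -0.    1.41 -0.99]
```

>>> {"name": "move_arm", "arguments": {"series": [0,-0.8,-5.1,0,0,0,-1.6,0,-0.7,-5.1,0,0,0,-1.6,0,-0.5,-5.1,0,0,0,-1.6,0,-0.4,-5.1,0,0,0,-1.6,0,-0.2,-5.1,0,0,0,-1.6]}}

```text
time: 10.72
tool_pos: [0.6008, 0.0176, 0.3198]
tcp_rot: [-0.08, -3.139, 0.0]
wrist_force: [0.9, -0.4, -0.2]
width: 0.109
grip_force: 61.4
```

>>> {"name": "move_arm", "arguments": {"series": [0,-0.1,-5.1,0,0,0,-1.6,0,0,-5.1,0,0,0,-1.6,0,0,0,0.8,8.8,0,0,0,0,0.2,0.8,8.8,0,0,0,0,0.2,0.8,8.8,0,0]}}

```text
time: 11.35
tool_pos: [0.5986, -0.0834, 0.2961]
tcp_rot: [-0.003, 3.055, -0.724]
wrist_force: [-0.4, -0.1, -0.8]
width: 0.106
grip_force: 61.4
```

>>> {"name": "move_arm", "arguments": {"series": [0,0,0.4,0.8,8.8,0,0,0,0,0.5,0.7,8.8,0,0,0,0,0.6,0.6,8.8,0,0,0,0,0,0,0,0,0]}}

```text
time: 11.85
tool_pos: [0.5968, -0.0808, 0.2652]
tcp_rot: [0.016, -2.809, 1.395]
wrist_force: [-0.1, -0.1, -0.4]
width: 0.108
grip_force: 61.4
```

```bash
python3 - <<'E'
from h import *
plan([(0,[.600,-.083,.25],Rdown(90,-70)),(0,[.600,-.083,.078],Rdown(90,-70))])
print(read_state()["q"].round(2))
t=read_camera("side")[:,:,::-1];u=read_camera("top")[:,:,::-1]
cv2.imwrite("pics/c6.png",np.hstack([crop(t,260,40,460,260,2),crop(u,260,110,460,330,2)]))
E
```

```text
at [ 0.5968 -0.0808  0.2652] w 0.108 t 11.85
-> [ 0.6   -0.083  0.25 ] n=2
  ,0,-0.16,0.54,0.55,8.59,0.04,0.33
  ,0,-0.16,0.62,0.46,8.59,0.04,0.33
-> [ 0.6   -0.083  0.078] n=4
  ,0,0.0,4.04,1.47,0.0,0.0,0.0
  ,0,0.0,4.04,1.47,0.0,0.0,0.0
  ,0,0.0,4.04,1.47,0.0,0.0,0.0
  ,0,0.0,4.04,1.47,0.0,0.0,0.0
[ 0.27  0.26  1.82 -0.88  1.46 -1.02]
```

View pics/c6.png

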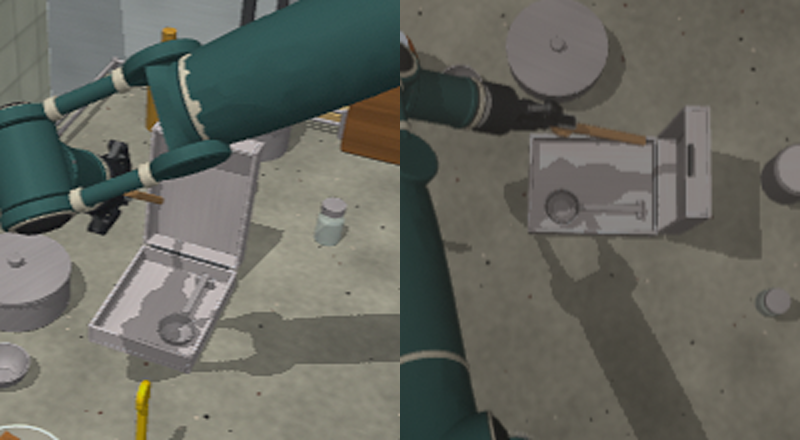

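Spoon A is held over the +x side of the case, with its foot end near (640,140) in the right crop. The strainer is still in the tray. Tilting a bit more, then lowering.

>>> {"name": "move_arm", "arguments": {"series": [0,-0.1,0.5,0.6,8.6,0,0.3,0,0,0,0,0,0,0]}}

```text
time: 12.2
tool_pos: [0.599, -0.0844, 0.2608]
tcp_rot: [0.0, 2.702, -1.6]
wrist_force: [-0.4, -0.6, -1.2]
width: 0.11
grip_force: 61.4
```

```bash
python3 - <<'E'
from h import *
s=read_state();r=R.from_rotvec(s["tcp_rot"]);print(r.as_matrix().round(3),s["q"].round(2))
f=s["tool_pos"]+r.apply([0,0,.162]);print("foot",f)
d=np.array([.600,-.235,.016])-f;print(d)
plan([(0,s["tool_pos"]+d,r)],step=.045)
E
```

```text
[[-1.     0.001  0.001]
 [-0.     0.481 -0.877]
 [-0.001 -0.877 -0.481]] [ 0.3   0.32  1.83 -0.99  1.52 -0.92]
foot [ 0.59913754 -0.22640309  0.18288387]
[ 0.00086246 -0.00859691 -0.16688387]
at [ 0.599  -0.0844  0.2608] w 0.11 t 12.2
-> [ 0.6   -0.093  0.094] n=4
  ,0,-0.02,3.56,2.19,0.0,0.0,0.0
  ,0,-0.02,3.56,2.19,0.0,0.0,0.0
  ,0,-0.02,3.56,2.19,0.0,0.0,0.0
  ,0,-0.02,3.56,2.19,0.0,0.0,0.0
```

>>> {"name": "move_arm", "arguments": {"series": [0,0,3.6,2.2,0,0,0,0,0,3.6,2.2,0,0,0,0,0,3.6,2.2,0,0,0,0,0,3.4,2.1,0,0,0,0,0,0,0,0,0,0]}}

```text
time: 12.82
tool_pos: [0.5993, -0.0938, 0.0948]
tcp_rot: [-0.003, -2.703, 1.601]
wrist_force: [-0.1, -0.4, -0.2]
width: 0.11
grip_force: 61.4
```

```bash
python3 - <<'E'
from h import *
s=read_state();r=R.from_rotvec(s["tcp_rot"]);print(s["q"].round(2),s["wrist_force"])
f=s["tool_pos"]+r.apply([0,0,.162]);print("foot",f,s["tool_pos"])
t=read_camera("side")[:,:,::-1]
cv2.imwrite("pics/c7.png",crop(t,260,90,430,260,3))
E
```

```text
[ 0.29  0.55  1.89 -1.03  1.37 -0.69] [-0.11184906 -0.36270862 -0.17147319]
foot [ 0.59912585 -0.23586821  0.01700281] [ 0.5992968  -0.09377352  0.09480429]
```

View pics/c7.png

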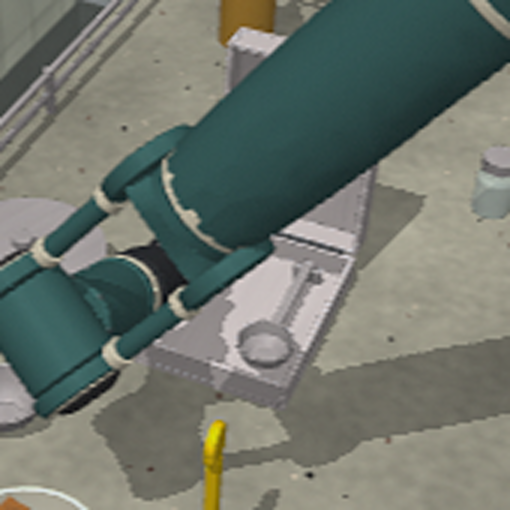

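The arm hides the spoon, but the kinematics put its foot at the floor by the -y wall. Releasing and backing out along the tool.

>>> {"name": "move_arm", "arguments": {"series": [2.5,0,0,0,0,0,0,2.5,0,0,0,0,0,0,2.5,0,0,-1.5,0,0,0,2.5,0,0,-3,0,0,0,2.5,0,0,-2,0,0,0]}}

```text
time: 13.5
tool_pos: [0.601, -0.0335, 0.1287]
tcp_rot: [0.002, 2.696, -1.599]
wrist_force: [-0.3, 0.4, -0.7]
width: 0.296
grip_force: 0.0
```

>>> {"name": "move_arm", "arguments": {"series": [2.5,0,-3.5,-2,0,0,0,2.5,0,-4,-2.2,0,0,0,2.5,0,-4,-2.2,0,0,0,2.5,0,-4,-2.2,0,0,0,2.5,0,0,0,0,0,0]}}

```text
time: 14.12
tool_pos: [0.6012, -0.0328, 0.3099]
tcp_rot: [0.008, 2.692, -1.594]
wrist_force: [0.7, -0.1, -0.4]
width: 0.293
grip_force: 0.0
```

```bash
python3 - <<'E'
from h import *
plan([(5,[.555,.337,.33],Rdown(79.4)),(5,[.555,.337,.165],Rdown(79.4))])
t=read_camera("side")[:,:,::-1];u=read_camera("top")[:,:,::-1]
cv2.imwrite("pics/c8.png",np.hstack([crop(t,260,90,430,260,2.3),crop(u,270,130,440,300,2.3)]))
E
```

```text
at [ 0.6012 -0.0328  0.3099] w 0.293 t 14.125
-> [0.555 0.337 0.33 ] n=7
  ,5,0.65,2.28,-4.78,-8.71,0.92,1.32
  ,5,0.78,2.96,-4.36,-8.71,0.92,1.32
  ,5,0.92,3.57,-3.85,-8.71,0.92,1.32
  ,5,1.07,4.09,-3.25,-8.71,0.92,1.32
  ,5,1.21,4.5,-2.58,-8.71,0.92,1.32
  ,5,1.36,4.81,-1.85,-8.71,0.92,1.32
  ,5,1.49,5.0,-1.08,-8.71,0.92,1.32
-> [0.555 0.337 0.165] n=3
  ,5,0.0,0.0,5.5,0.0,0.0,0.0
  ,5,0.0,0.0,5.5,0.0,0.0,0.0
  ,5,0.0,0.0,5.5,0.0,0.0,0.0
```

View pics/c8.png

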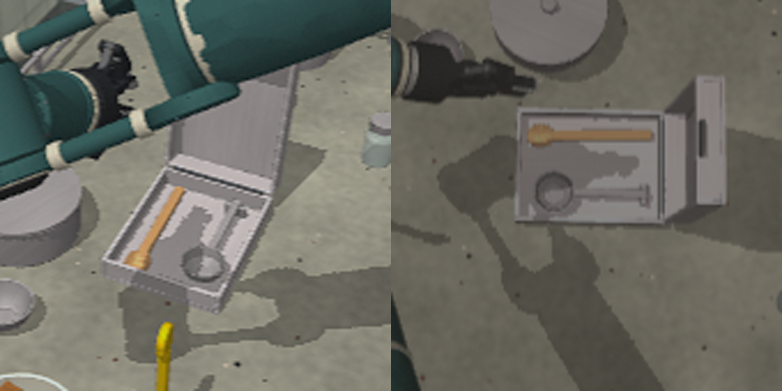

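Spoon A lies flat in the case at (590,135) in the right crop. Now spoon B.

>>> {"name": "move_arm", "arguments": {"series": [5,0.6,2.3,-4.8,-8.7,0.9,1.3,5,0.8,3,-4.4,-8.7,0.9,1.3,5,0.9,3.6,-3.8,-8.7,0.9,1.3,5,1.1,4.1,-3.2,-8.7,0.9,1.3,5,1.2,4.5,-2.6,-8.7,0.9,1.3]}}

```text
time: 14.85
tool_pos: [0.5659, 0.2328, 0.3156]
tcp_rot: [-0.209, -3.09, 0.478]
wrist_force: [0.1, -0.5, -1.1]
width: 0.586
grip_force: 0.0
```

>>> {"name": "move_arm", "arguments": {"series": [5,1.4,4.8,-1.8,-8.7,0.9,1.3,5,1.5,5,-1.1,-8.7,0.9,1.3,5,0,0,0,0,0,0]}}

```text
time: 15.22
tool_pos: [0.5518, 0.3371, 0.3212]
tcp_rot: [-0.283, -3.118, 0.008]
wrist_force: [0.3, -0.0, 0.4]
width: 0.586
grip_force: 0.0
```

```bash
python3 - <<'E'
from h import *
plan([(5,[.556,.338,.24],Rdown(79.4)),(5,[.556,.338,.165],Rdown(79.4))])
C=calibration("wrist");im=read_camera("wrist");cv2.imwrite("pics/w9.png",im[:,:,::-1])
h=cv2.cvtColor(im,cv2.COLOR_RGB2HSV);s=read_state()
import pickle;pickle.dump(C,open("C9.pkl","wb"))
E
```

```text
at [0.5518 0.3371 0.3212] w 0.586 t 15.225
-> [0.556 0.338 0.24 ] n=2
  ,5,-0.24,0.11,4.06,-0.17,-0.29,0.11
  ,5,-0.22,0.09,4.06,-0.17,-0.29,0.11
-> [0.556 0.338 0.165] n=2
  ,5,0.0,0.0,3.75,0.0,0.0,0.0
  ,5,0.0,0.0,3.75,0.0,0.0,0.0
```

View pics/w9.png

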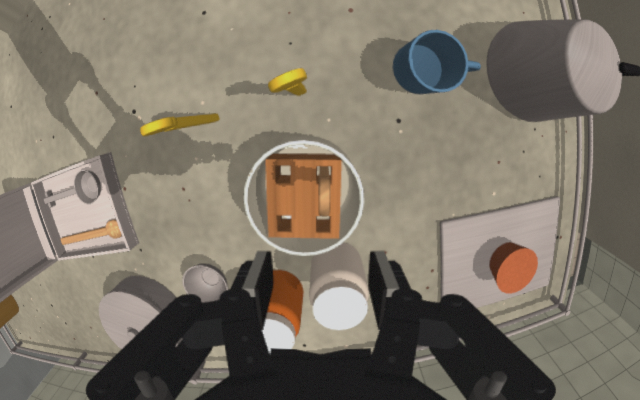

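Spoon B's head is at (324,195), edge-on and centred. Descending, gripping and lifting.

>>> {"name": "move_arm", "arguments": {"series": [5,-0.2,0.1,4,-0.2,-0.3,0,5,-0.2,0.1,4,-0.2,-0.3,0,5,0,0,4,0,0,0,5,0,0,3.6,0,0,0,5,0,0,0,0,0,0]}}

```text
time: 15.9
tool_pos: [0.5536, 0.3345, 0.1604]
tcp_rot: [-0.285, -3.122, 0.011]
wrist_force: [-0.1, 0.9, -0.6]
width: 0.59
grip_force: 0.0
```

>>> {"name": "move_arm", "arguments": {"series": [0,0,0,0,0,0,0,0,0,0,0,0,0,0,0,0,0,0,0,0,0,0,0,0,0,0,0,0,0,0,0,0,0,0,0], "grip_force": 60}}

```text
time: 16.52
tool_pos: [0.5583, 0.3378, 0.1687]
tcp_rot: [0.285, 3.122, 0.005]
wrist_force: [-0.1, 1.2, 6.3]
width: 0.11
grip_force: 62.5
```

>>> {"name": "move_arm", "arguments": {"series": [0,0,0,-2,0,0,0,0,0,0,-3.5,0,0,0,0,0,0,-4,0,0,0,0,0,0,-4,0,0,0,0,0,0,-2.5,0,0,0]}}

```text
time: 17.15
tool_pos: [0.5569, 0.3373, 0.3303]
tcp_rot: [0.286, 3.123, 0.005]
wrist_force: [0.9, 0.5, -0.7]
width: 0.111
grip_force: 61.6
```

```bash
python3 - <<'E'
from h import *
plan([(0,[.555,-.083,.325],Rdown(90)),(0,[.555,-.083,.26],Rdown(90,-62))])
E
```

```text
at [0.5569 0.3373 0.3303] w 0.111 t 17.15
-> [ 0.555 -0.083  0.325] n=8
  ,0,-0.93,-5.17,0.05,0.02,0.04,-1.31
  ,0,-0.81,-5.19,0.05,0.02,0.04,-1.31
  ,0,-0.69,-5.21,0.06,0.02,0.04,-1.31
  ,0,-0.57,-5.22,0.06,0.02,0.04,-1.31
  ,0,-0.45,-5.23,0.06,0.02,0.04,-1.31
  ,0,-0.34,-5.24,0.06,0.02,0.04,-1.31
  ,0,-0.22,-5.25,0.06,0.02,0.04,-1.31
  ,0,-0.1,-5.25,0.06,0.02,0.04,-1.31
-> [ 0.555 -0.083  0.26 ] n=7
  ,0,0.0,0.0,0.93,8.86,-0.0,0.0
  ,0,0.0,0.14,0.92,8.86,-0.0,0.0
  ,0,0.0,0.28,0.88,8.86,-0.0,0.0
  ,0,0.0,0.42,0.83,8.86,-0.0,0.0
  ,0,0.0,0.54,0.76,8.86,-0.0,-0.0
  ,0,0.0,0.65,0.66,8.86,-0.0,0.0
  ,0,0.0,0.74,0.56,8.86,-0.0,0.0
```

>>> {"name": "move_arm", "arguments": {"series": [0,-0.9,-5.2,0,0,0,-1.3,0,-0.8,-5.2,0,0,0,-1.3,0,-0.7,-5.2,0,0,0,-1.3,0,-0.6,-5.2,0,0,0,-1.3,0,-0.5,-5.2,0,0,0,-1.3]}}

```text
time: 17.77
tool_pos: [0.5551, 0.073, 0.3272]
tcp_rot: [0.107, 3.136, 0.001]
wrist_force: [1.9, -0.6, -1.3]
width: 0.11
grip_force: 61.6
```

>>> {"name": "move_arm", "arguments": {"series": [0,-0.3,-5.2,0,0,0,-1.3,0,-0.2,-5.2,0,0,0,-1.3,0,-0.1,-5.2,0,0,0,-1.3,0,0,0,0.9,8.9,0,0,0,0,0.1,0.9,8.9,0,0]}}

```text
time: 18.4
tool_pos: [0.5544, -0.0852, 0.3098]
tcp_rot: [0.013, 3.098, -0.492]
wrist_force: [-0.2, 1.1, -0.8]
width: 0.109
grip_force: 61.6
```

>>> {"name": "move_arm", "arguments": {"series": [0,0,0.3,0.9,8.9,0,0,0,0,0.4,0.8,8.9,0,0,0,0,0.5,0.8,8.9,0,0,0,0,0.6,0.7,8.9,0,0,0,0,0,0,0,0,0]}}

```text
time: 19.02
tool_pos: [0.5531, -0.0817, 0.2678]
tcp_rot: [0.005, -2.804, 1.409]
wrist_force: [-0.0, 0.5, -0.8]
width: 0.112
grip_force: 61.6
```

```bash
python3 - <<'E'
from h import *
s=read_state();r=R.from_rotvec(s["tcp_rot"]);print(r.as_matrix().round(3),s["q"].round(2))
f=s["tool_pos"]+r.apply([0,0,.163]);print("foot",f)
rr=Rdown(90,-60);d=np.array([.557,-.235,.017])-rr.apply([0,0,.163])
plan([(0,d+[0,0,.16],rr),(0,d,rr)],step=.045)
t=read_camera("side")[:,:,::-1];u=read_camera("top")[:,:,::-1]
cv2.imwrite("pics/c10.png",np.hstack([crop(t,260,40,460,260,1.9),crop(u,260,110,460,330,1.9)]))
E
```

```text
[[-1.    -0.004 -0.002]
 [-0.001  0.597 -0.803]
 [ 0.004 -0.803 -0.597]] [ 0.29  0.19  1.91 -0.88  1.47 -0.99]
foot [ 0.55282849 -0.21251312  0.17060811]
at [ 0.5531 -0.0817  0.2678] w 0.112 t 19.025
-> [ 0.557 -0.094  0.259] n=1
  ,0,-0.39,0.02,1.53,6.62,-0.08,0.25
-> [ 0.557 -0.094  0.099] n=4
  ,0,0.0,3.46,2.0,0.0,0.0,0.0
  ,0,0.0,3.46,2.0,0.0,0.0,0.0
  ,0,0.0,3.46,2.0,0.0,0.0,0.0
  ,0,0.0,3.46,2.0,0.0,0.0,0.0
```

View pics/c10.png

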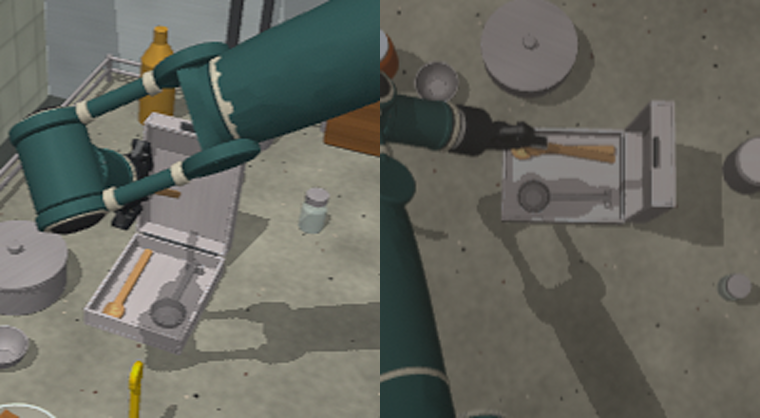

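Spoon B is held over the middle lane, around (570,150) in the right crop. Lowering and releasing.

>>> {"name": "move_arm", "arguments": {"series": [0,-0.4,0,1.5,6.6,0,0.2,0,0,3.5,2,0,0,0,0,0,3.5,2,0,0,0,0,0,3.4,2,0,0,0,0,0,3.4,2,0,0,0]}}

```text
time: 19.75
tool_pos: [0.5614, -0.0959, 0.1038]
tcp_rot: [0.016, 2.718, -1.562]
wrist_force: [0.1, 0.2, 0.5]
width: 0.107
grip_force: 61.6
```

>>> {"name": "move_arm", "arguments": {"series": [0,0,0,0,0,0,0,2.5,0,0,0,0,0,0,2.5,0,0,0,0,0,0,2.5,0,0,-2,0,0,0,2.5,0,0,-4.5,0,0,0]}}

```text
time: 20.38
tool_pos: [0.5586, -0.0387, 0.136]
tcp_rot: [0.01, 2.72, -1.569]
wrist_force: [0.5, -0.0, 0.3]
width: 0.29
grip_force: 0.0
```

>>> {"name": "move_arm", "arguments": {"series": [2.5,0,-3.5,-2,0,0,0,2.5,0,-4,-2.2,0,0,0,2.5,0,-4,-2.2,0,0,0,2.5,0,-4,-2.2,0,0,0,2.5,0,0,0,0,0,0]}}

```text
time: 21.0
tool_pos: [0.5602, -0.0405, 0.3185]
tcp_rot: [0.015, 2.712, -1.559]
wrist_force: [-0.1, 0.5, 0.3]
width: 0.291
grip_force: 0.0
```

```bash
python3 - <<'E'
from h import *
s=read_state();print(s["tool_pos"])
t=read_camera("side")[:,:,::-1];u=read_camera("top")[:,:,::-1]
cv2.imwrite("pics/c11.png",np.hstack([crop(t,260,60,430,260,2.3),crop(u,270,110,440,310,2.3)]))
# lid push: get behind lid. waypoints, closed fingers, closing axis along x (ya=0)
plan([(0,[.546,-.10,.40],Rdown(0)),(0,[.546,-.37,.40],Rdown(0)),(0,[.546,-.37,.22],Rdown(0))])
E
```

```text
[ 0.5601668  -0.04049839  0.3184907 ]
at [ 0.5584 -0.0411  0.3135] w 0.294 t 21.1
-> [ 0.546 -0.1    0.4  ] n=11
  ,0,0.11,-0.95,0.07,-4.21,4.26,7.33
  ,0,-0.02,-0.96,0.0,-4.21,4.26,7.33
  ,0,-0.14,-0.94,-0.07,-4.21,4.26,7.33
  ,0,-0.25,-0.91,-0.16,-4.21,4.26,7.33
  ,0,-0.35,-0.86,-0.24,-4.21,4.26,7.33
  ,0,-0.43,-0.79,-0.33,-4.21,4.26,7.33
  ,0,-0.5,-0.7,-0.42,-4.21,4.26,7.33
  ,0,-0.55,-0.6,-0.51,-4.21,4.26,7.33
  ,0,-0.58,-0.49,-0.59,-4.21,4.26,7.33
  ,0,-0.58,-0.37,-0.67,-4.21,4.26,7.33
  ,0,-0.57,-0.24,-0.73,-4.21,4.26,7.33
-> [ 0.546 -0.37   0.4  ] n=5
  ,0,-5.4,0.0,0.0,0.0,0.0,0.0
  ,0,-5.4,0.0,0.0,0.0,0.0,0.0
  ,0,-5.4,0.0,0.0,0.0,0.0,0.0
  ,0,-5.4,0.0,0.0,0.0,0.0,0.0
  ,0,-5.4,0.0,0.0,0.0,0.0,0.0
-> [ 0.546 -0.37   0.22 ] n=4
  ,0,0.0,0.0,4.5,0.0,0.0,0.0
  ,0,0.0,0.0,4.5,0.0,0.0,0.0
  ,0,0.0,0.0,4.5,0.0,0.0,0.0
  ,0,0.0,0.0,4.5,0.0,0.0,0.0
```

View pics/c11.png

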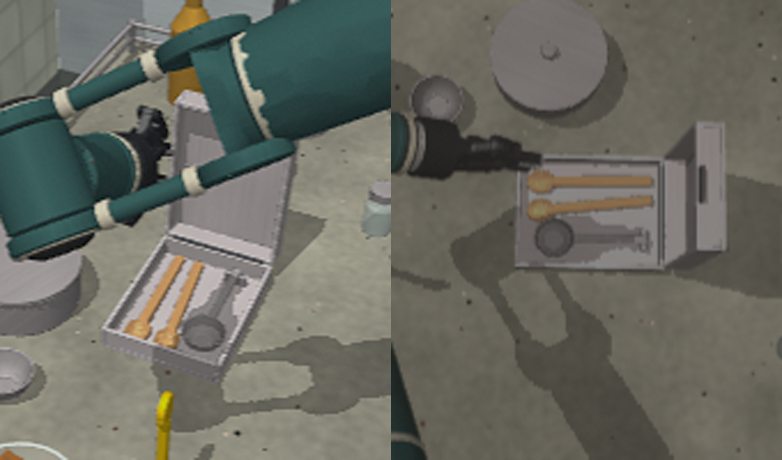

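Everything lies flat in the tray: spoons at (590,180) and (590,205), strainer at (590,240). The lid is still open. Reorienting, then moving over and behind the lid.

>>> {"name": "move_arm", "arguments": {"series": [0,0.1,-1,0.1,-4.2,4.3,7.3,0,0,-1,0,-4.2,4.3,7.3,0,-0.1,-0.9,-0.1,-4.2,4.3,7.3,0,-0.3,-0.9,-0.2,-4.2,4.3,7.3,0,-0.4,-0.9,-0.2,-4.2,4.3,7.3]}}

```text
time: 21.72
tool_pos: [0.5528, -0.069, 0.3507]
tcp_rot: [-1.137, -2.765, 0.946]
wrist_force: [-0.1, 0.6, 0.2]
width: 0.0
grip_force: 0.0
```

>>> {"name": "move_arm", "arguments": {"series": [0,-0.4,-0.8,-0.3,-4.2,4.3,7.3,0,-0.5,-0.7,-0.4,-4.2,4.3,7.3,0,-0.6,-0.6,-0.5,-4.2,4.3,7.3,0,-0.6,-0.5,-0.6,-4.2,4.3,7.3,0,-0.6,-0.4,-0.7,-4.2,4.3,7.3]}}

```text
time: 22.35
tool_pos: [0.5471, -0.0971, 0.3902]
tcp_rot: [-2.069, -2.344, 0.168]
wrist_force: [0.7, 0.3, -0.6]
width: -0.002
grip_force: 0.0
```

>>> {"name": "move_arm", "arguments": {"series": [0,-0.6,-0.2,-0.7,-4.2,4.3,7.3,0,0,0,0,0,0,0]}}

```text
time: 22.6
tool_pos: [0.5458, -0.1042, 0.399]
tcp_rot: [-2.217, -2.213, 0.008]
wrist_force: [0.9, -0.5, -0.1]
width: 0.004
grip_force: 0.0
```

```bash
python3 - <<'E'
from h import *
print(R.from_rotvec(read_state()["tcp_rot"]).as_matrix().round(2),read_state()["q"].round(2))
plan([(0,[.546,-.38,.40],Rdown(0)),(0,[.546,-.38,.23],Rdown(0)),(0,[.546,-.325,.23],Rdown(0))])
E
```

```text
[[ 0.    1.   -0.01]
 [ 1.   -0.    0.  ]
 [ 0.   -0.01 -1.  ]] [-0.23 -0.01  1.63  0.    1.54 -0.23]
at [ 0.5458 -0.1042  0.399 ] w 0.004 t 22.6
-> [ 0.546 -0.38   0.4  ] n=6
  ,0,-4.6,0.01,-0.03,-0.1,-0.03,-0.02
  ,0,-4.6,0.01,-0.03,-0.1,-0.03,-0.02
  ,0,-4.6,0.01,-0.03,-0.1,-0.03,-0.02
  ,0,-4.6,0.01,-0.02,-0.1,-0.03,-0.02
  ,0,-4.6,0.01,-0.02,-0.1,-0.03,-0.02
  ,0,-4.6,0.0,-0.02,-0.1,-0.03,-0.02
-> [ 0.546 -0.38   0.23 ] n=4
  ,0,0.0,0.0,4.25,0.0,0.0,0.0
  ,0,0.0,0.0,4.25,0.0,0.0,0.0
  ,0,0.0,0.0,4.25,0.0,0.0,0.0
  ,0,0.0,0.0,4.25,0.0,0.0,0.0
-> [ 0.546 -0.325  0.23 ] n=1
  ,0,5.5,0.0,0.0,0.0,0.0,0.0
```

>>> {"name": "move_arm", "arguments": {"series": [0,-5.5,0,0,0,0,0,0,-5.5,0,0,0,0,0,0,-5.5,0,0,0,0,0,0,-5.5,0,0,0,0,0,0,-5.6,0,0,0,0,0]}}

```text
time: 23.22
tool_pos: [0.5471, -0.3794, 0.3961]
tcp_rot: [-2.208, -2.217, 0.01]
wrist_force: [1.0, -0.3, 0.5]
width: 0.004
grip_force: 0.0
```

>>> {"name": "move_arm", "arguments": {"series": [0,0,0,4.2,0,0,0,0,0,0,4.2,0,0,0,0,0,0,4.2,0,0,0,0,0,0,4.2,0,0,0,0,0,0,0,0,0,0]}}

```text
time: 23.85
tool_pos: [0.5426, -0.3753, 0.2234]
tcp_rot: [-2.202, -2.21, 0.011]
wrist_force: [0.2, -0.2, -0.9]
width: -0.002
grip_force: 0.0
```

```bash
python3 - <<'E'
from h import *
wps=[]
for th in np.radians([94,84,74,64,54,44,34,24,16,8,2]):
    c,s=np.cos(th),np.sin(th);r=.19;o=.040
    y=-.25+r*c-o*s-.009*s; z=.035+r*s+o*c+.008-.003
    wps.append((0,[.546,y,z],Rdown(0)))
plan(wps)
E
```

```text
at [ 0.5426 -0.3753  0.2234] w -0.002 t 23.85
-> [ 0.546 -0.312  0.227] n=2
  ,0,3.16,0.18,-0.14,-0.59,-0.29,0.09
  ,0,3.16,0.17,-0.15,-0.59,-0.29,0.09
-> [ 0.546 -0.279  0.233] n=1
  ,0,3.33,0.0,-0.64,0.0,0.0,0.0
-> [ 0.546 -0.245  0.234] n=1
  ,0,3.41,0.0,-0.05,0.0,0.0,0.0
-> [ 0.546 -0.211  0.228] n=1
  ,0,3.4,0.0,0.54,0.0,0.0,0.0
-> [ 0.546 -0.178  0.217] n=1
  ,0,3.28,0.0,1.11,0.0,0.0,0.0
-> [ 0.546 -0.147  0.201] n=1
  ,0,3.06,0.0,1.65,0.0,0.0,0.0
-> [ 0.546 -0.12   0.179] n=1
  ,0,2.75,0.0,2.14,0.0,0.0,0.0
-> [ 0.546 -0.096  0.154] n=1
  ,0,2.35,0.0,2.56,0.0,0.0,0.0
-> [ 0.546 -0.081  0.131] n=1
  ,0,1.55,0.0,2.3,0.0,0.0,0.0
-> [ 0.546 -0.069  0.106] n=1
  ,0,1.22,0.0,2.48,0.0,0.0,0.0
-> [ 0.546 -0.062  0.087] n=1
  ,0,0.68,0.0,1.94,0.0,0.0,0.0
```

>>> {"name": "move_arm", "arguments": {"series": [0,3.2,0.2,-0.2,-0.6,-0.3,0,0,2,0.2,-0.2,-0.6,-0.3,0,0,1.2,0,0,0,0,0,0,1.6,0,-0.3,0,0,0,0,1.7,0,-0.3,0,0,0]}}

```text
time: 24.48
tool_pos: [0.5498, -0.2817, 0.2415]
tcp_rot: [2.21, 2.21, 0.004]
wrist_force: [1.6, -2.6, 0.3]
width: -0.0
grip_force: 1.1
```

>>> {"name": "move_arm", "arguments": {"series": [0,1.7,0,0,0,0,0,0,1.7,0,0,0,0,0,0,1.7,0,0.3,0,0,0,0,1.7,0,0.3,0,0,0,0,0,0,0,0,0,0]}}

```text
time: 25.1
tool_pos: [0.5483, -0.2116, 0.2324]
tcp_rot: [2.212, 2.216, 0.003]
wrist_force: [0.8, -0.8, -0.3]
width: -0.002
grip_force: 0.0
```

```bash
python3 - <<'E'
from h import *
s=read_state();print(s["tool_pos"],s["wrist_force"])
t=read_camera("side")[:,:,::-1];cv2.imwrite("pics/n.png",t)
wps=[]
for th in np.radians([54,44,34,24,16,8,2]):
    c,sn=np.cos(th),np.sin(th);r=.19;o=.040
    wps.append((0,[.546,-.25+r*c-o*sn-.009*sn,.035+r*sn+o*c+.005],Rdown(0)))
plan(wps)
E
```

```text
[ 0.54830939 -0.2116439   0.23237142] [ 0.8325535  -0.79589989 -0.25607546]
at [ 0.5484 -0.2124  0.2325] w 0.002 t 25.15
-> [ 0.546 -0.178  0.217] n=1
  ,0,3.46,-0.25,1.51,0.52,0.37,0.07
-> [ 0.546 -0.147  0.201] n=1
  ,0,3.06,0.0,1.65,0.0,0.0,0.0
-> [ 0.546 -0.12   0.179] n=1
  ,0,2.75,0.0,2.14,0.0,0.0,0.0
-> [ 0.546 -0.096  0.154] n=1
  ,0,2.35,0.0,2.56,0.0,0.0,0.0
-> [ 0.546 -0.081  0.131] n=1
  ,0,1.55,0.0,2.3,0.0,0.0,0.0
-> [ 0.546 -0.069  0.106] n=1
  ,0,1.22,0.0,2.48,0.0,0.0,0.0
-> [ 0.546 -0.062  0.087] n=1
  ,0,0.68,0.0,1.94,0.0,0.0,0.0
```

>>> {"name": "move_arm", "arguments": {"series": [0,1.7,-0.1,0.8,0,0,0,0,1.7,-0.1,0.8,0,0,0,0,1.5,0,0.8,0,0,0,0,1.5,0,0.8,0,0,0,0,1.4,0,1.1,0,0,0]}}

```text
time: 25.78
tool_pos: [0.5473, -0.1347, 0.1893]
tcp_rot: [2.212, 2.213, 0.004]
wrist_force: [-0.2, 0.1, 0.7]
width: -0.003
grip_force: 0.7
```

>>> {"name": "move_arm", "arguments": {"series": [0,1.4,0,1.1,0,0,0,0,1.2,0,1.3,0,0,0,0,1.2,0,1.3,0,0,0,0,0.8,0,1.2,0,0,0,0,0.8,0,1.2,0,0,0]}}

```text
time: 26.4
tool_pos: [0.5482, -0.0821, 0.1277]
tcp_rot: [2.212, 2.212, 0.004]
wrist_force: [-0.1, -0.3, 1.0]
width: -0.001
grip_force: 0.3
```

>>> {"name": "move_arm", "arguments": {"series": [0,0.6,0,1.2,0,0,0,0,0.6,0,1.2,0,0,0,0,0.4,0,1,0,0,0,0,0.2,0,0.7,0,0,0,0,0,0,0,0,0,0]}}

```text
time: 27.02
tool_pos: [0.5482, -0.0647, 0.0867]
tcp_rot: [2.213, 2.213, 0.003]
wrist_force: [0.6, 0.4, 0.9]
width: 0.002
grip_force: 0.0
```

```bash
python3 - <<'E'
from h import *
s=read_state();print(s["tool_pos"],s["wrist_force"])
E
```

```text
[ 0.54821635 -0.0646653   0.08671028] [0.60222524 0.38967679 0.94064836]
```

>>> {"name": "move_arm", "arguments": {"series": [0,0,0,0.3,0,0,0,0,0,0,0.3,0,0,0,0,0,0,0,0,0,0]}}

```text
time: 27.4
tool_pos: [0.5494, -0.065, 0.083]
tcp_rot: [2.212, 2.211, 0.005]
wrist_force: [-2.9, 0.5, 7.9]
width: 0.003
grip_force: 3.8
```

>>> {"name": "move_arm", "arguments": {"series": [0,0,0,0.3,0,0,0,0,0,0,0.3,0,0,0,0,0,0,0,0,0,0]}}

```text
time: 27.78
tool_pos: [0.5497, -0.065, 0.0826]
tcp_rot: [2.212, 2.211, 0.005]
wrist_force: [-18.9, 3.6, 42.2]
width: 0.001
grip_force: 21.2
```

Hard stop with the tip at 74.6 mm, so the lid is shut. Backing off.

>>> {"name": "move_arm", "arguments": {"series": [0,0,0,-1.5,0,0,0,0,0,0,-3,0,0,0,0,0,0,-5,0,0,0,0,0,0,-5,0,0,0,0,-3,0,-5,0,0,0]}}

```text
time: 28.4
tool_pos: [0.5466, -0.0925, 0.2723]
tcp_rot: [2.209, 2.215, 0.005]
wrist_force: [1.9, -0.2, -0.1]
width: 0.002
grip_force: 0.0
```

>>> {"name": "move_arm", "arguments": {"series": [0,0,0,0,0,0,0,0,0,0,0,0,0,0,0,0,0,0,0,0,0]}}

```text
time: 28.78
tool_pos: [0.5455, -0.0929, 0.2685]
tcp_rot: [2.214, 2.214, 0.001]
wrist_force: [0.0, -0.8, -0.3]
width: -0.004
grip_force: 0.0
```

```bash
python3 - <<'E'
from h import *
s=read_state();print(s["tool_pos"],s["wrist_force"])
# tip contact z -> lid angle, and look for spoon colour / lid-top outline in side and top views
im=read_camera("wrist");h=cv2.cvtColor(im,cv2.COLOR_RGB2HSV)
m=cv2.inRange(h,(8,90,60),(20,255,255))
n,_,st,ce=cv2.connectedComponentsWithStats(m);print([(st[i][4],ce[i].round()) for i in range(1,n) if st[i][4]>40])
t=read_camera("side");P=proj("side",[[.46,-.024,.075],[.63,-.024,.075],[.63,-.25,.075],[.46,-.25,.075]]).astype(np.int32)
k=np.zeros(t.shape[:2],np.uint8);cv2.fillPoly(k,[P],255);hs=cv2.cvtColor(t,cv2.COLOR_RGB2HSV)[k>0];print("side lid patch median/std HSV",np.median(hs,0),hs.std(0))
E
```

```text
[ 0.54548414 -0.09290528  0.26846822] [ 0.00327021 -0.83883908 -0.25725612]
[(np.int32(3194), array([ 20., 364.]))]
side lid patch median/std HSV [  4.  10. 150.] [65.75534469  4.22915962 20.22787057]
```

```bash
python3 -c "
from workcell import *
print(finish_job())"
```

```text
the job is handed in; nothing more can be done
None
```

Both spoons that were in the crock and the strainer are in the case, the lid is pressed shut to its stop, and the job is handed in; I wasn't shown a verdict.

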